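Wind the extruder piston out of a sampling tube and put the tube in the wash tray

TASK

The piston of the hand-cranked tube extruder is still stuck in the steel sampling tube. Wind the crank clockwise (seen from above) until the resistance suddenly drops away as the piston's seal leaves the tube, and stop there: never force the crank, it has little travel left before its stop. Then lift the freed tube straight up out of its saddles and lay it gently on its side in the metal wash tray, leaving the sieve, beaker and bottle alone.

Things in the scene. Friction and masses are not known exactly. Their poses are not given: they have to be found in the camera images.
- extruder: Hand-cranked tube extruder, fixed; grey base 110 x 340 x 12 mm. Origin: middle of the underside; y runs along it, z up. At -y a gearbox (75 x 70 mm, 81 mm high) with a closed guard tube; at +y the sampling tube in two open V saddles, between a fork (76 mm wide, 72 mm high) at its mouth and an end stop (58 mm high) at its other end: it can leave only upwards, once the piston is out.
- crank: Crank arm on the gearbox; origin on its vertical axis at the arm's underside, 86 mm up; x towards the knob. Clockwise from above draws the piston out, 8 mm per rad. 0.5 to 1.7 turns are needed; the depth cannot be seen. With the seal in the tube the knob needs 10 to 16 N, freed about 1 N; then some 2.5 rad remain to a hard stop.
- bush: Fixed steel collar, 31 mm diameter, on the gearbox's front, facing the tube; origin on the rack's axis at the gearbox. The piston's back comes to a hard stop on it when it is wound back too far, and then presses on it with 5.6 times the force put on the knob.
- crank_axis (a point): Point on the crank's axis at the height of the middle of its knob, 112 mm above the bench.
- crank_knob (a point): Middle of the crank's upright black knob, a free-spinning sleeve of 18 mm diameter and 32 mm height (96 to 128 mm above the bench), 45 mm from the crank axis. The drag shows while the knob moves; standing still it partly fades.
- tube: Steel sampling tube, 44 mm outer diameter, 38 mm bore, 120 mm long, about 0.36 kg; origin at its centre, y along its axis. In the saddles its axis is 48 mm above the bench; the middle 80 mm of its length is free on both sides for fingers, down to 12 mm above the bench.
- tray: Shallow bare-metal wash tray standing loose on the bench, outer size 180 (x) x 230 (y) x 28 mm, walls and floor 3 mm; origin at the middle of its underside.
- sieve: Bystander: round brass soil sieve, 72 mm diameter, 33 mm high; origin at the middle of its underside.
- beaker: Bystander: clear tall beaker, 64 mm diameter, 89 mm high; origin at the middle of its underside.
- bottle: Bystander: white screw-cap bottle, 62 mm diameter, 155 mm high; origin at the middle of its underside.
Mind the look-alikes: they are no part of the job. Leave any orange or turquoise look-alike of the tube alone.

How it is judged:
By the outcome, as a careful person would: the job done as asked, in the order asked, and still so for the second after the job is handed in, with the robot touching nothing.
It also fails if it takes over 64 s, if anything falls off the work surface, if the arm or the gripper's body presses on something with over 40 N, if the wrist force passes 120 N, or if a joint passes its speed limit or range.

ROBOT

A 7-joint arm with a two-finger parallel gripper is mounted at the origin on the work surface; the furniture and walls round the work are solid. World frame = base frame: x ahead of the robot, y to its left, z up, the work surface at z = 0. Lengths are in mm, angles in rad, forces in N, time in s.
With the tool pointing down it reaches from about 425 to 825 mm from the base axis. Payload 3.6 kg.
Tool frame: the origin (TCP) lies at the very end of the fingers, on their centre line; the grasp point (between the pads) lies 19 mm behind it (bot.grip_point_offset is the distance from the TCP to the grasp point, in mm); z points along the fingers, x is the direction in which the jaws open and shut, and the axes are right-handed (so a half turn about z gives the same grasp; the last joint's range is limited). The gripper opens to 85 mm and grips with 20 to 120 N. Pads are 22 mm wide; open, the fingers measure 114 mm over their backs; the gripper's body (76 mm by 85 mm) begins 54 mm behind the grasp point. The pads swing forward as they close: fully open they stand 13 mm farther back than shut.
Start: joints at [-1.359, 0.615, -0.013, 1.423, 0.008, 1.103, -0.04], TCP at [153.717, 631.533, 231.297] pointing down, gripper open.
Joint ranges: [-3.12, 3.12], [-0.3, 2.06], [-1.34, 1.32], [0.26, 2.42], [-1.36, 4.5], [0.01, 1.98], [-2.84, 2.84]. Speed limits (rad/s): [2.79, 2.79, 3.14, 3.14, 3.14, 3.14, 3.14].

INTERFACE

Orientations are given as a unit quaternion [x, y, z, w].
In Python, from rig import bot, imaging gives the robot as it stands.
- The arm moves only by the shell command python3 -m creep 'ROWS' [FORCE]. ROWS is text: rows parted by semicolons, each of 7 numbers parted by spaces: the turn, a rotation vector about the tool's x, y, z in rad, then the shift along the tool's x, y, z in cm, then the finger opening in cm, from 0 to 8.54. A call has 1 to 8 rows; each row shifts and turns the commanded pose from where the row before left it, along the tool's axes as they then stand; what a row does not reach is not made up. A row lasts 1/8 s, in which the tool goes at most 62.5 mm and 10.7 degrees, less where a joint would pass 70% of its speed; a pose out of reach is approached as far as the arm can. A call with a gripper value outside its range is refused whole. The fingers move at their own pace and stop on an object; FORCE is the grip in N (left out, the last holds). Time passes only in rows, so rows that do not move let the fingers close. It gives the time, the measured TCP pose, the force and the opening at its end, in the units of the state.
- bot.sense(): the state, without advancing time (a new reading comes with each control period).
- imaging.get_image(name): name is "scene" or "top" or "wrist"; returns a dict with "pixels" (384x512x3 uint8, blue, green, red), "fov_y" (degrees; the focal length in pixels is half the picture's height over the tangent of half this angle, whatever the lens; pixels are square), "cx", "cy" (the principal point, pixels), "dist" ([k1, k2, p1, p2, k3] as OpenCV has them; the pictures are not rectified), "camera_from_world" (4x4, takes a point from world to camera coordinates); the wrist camera has in their place "T_tool_cam" (4x4, takes a point from camera to tool coordinates, whose origin is the TCP and whose axes are the tool frame's). Camera axes: x right, y up, looking along -z (the intrinsics and any distortion apply to the point x, -y, -z); pixel columns grow to the right and rows downward; lengths in mm; the calibration is good to about 2 mm. A picture is of the moment at which its call begins: read the wrist's pose just before it. There is no depth.
- bot.close_job(): hands the job in, once; it reports no verdict.
The state is a dict: "clock": time; "qpos": joint angles; "dq": joint speeds; "joint_efforts": joint torques, N m; "eef_pos": TCP position; "orientation": TCP orientation; "force": force on the tool from outside, world axes, zero at the start; "moment": the same for the moment, N m; "grip_width": finger opening in mm.
Only numpy, scipy, OpenCV 4.12 (cv2) and the standard library are available. Lean on these libraries where they do the work, as an engineer would, in place of code of your own. Each camera call takes 0.05 s, during which the arm holds its last target.

## Working session

There is one attempt and no reset: what is moved stays moved. The work goes in short steps, Python scripts to look and compute and a shell command to move; the robot and the scene stay as the last step left them, time stands still between calls to the robot, and variables do not carry over. Pictures are saved under pics/ and viewed, and the job is handed in when it is done.

```bash
ls; mkdir -p pics; python3 - <<'E'
from rig import bot, imaging
import cv2
print(bot.sense(), bot.grip_point_offset)
for n in ["scene","top","wrist"]:
    d=imaging.get_image(n); cv2.imwrite(f"pics/{n}0.png",d["pixels"])
    print(n,{k:v for k,v in d.items() if k!="pixels"})
E
```

```text
pics
{'clock': 0.0, 'qpos': array([-1.35851369,  0.61596613, -0.01264645,  1.42491692,  0.00811383,
        1.10339812, -0.04039725]), 'dq': array([-1.48301323e-03,  1.94696840e-03, -2.92334688e-04,  3.39162979e-04,
       -2.12151907e-03, -5.06627512e-06,  3.03227226e-04]), 'joint_efforts': array([-1.22666343e-04, -4.69218707e+01,  2.59133801e-01, -1.71033311e+01,
        1.00289236e-02,  9.81477555e-03, -8.72886318e-06]), 'eef_pos': array([153.53407681, 630.81064699, 230.1016512 ]), 'orientation': array([ 0.78626346,  0.61788999, -0.00102654,  0.00082842]), 'force': array([-0.55814704, -0.23363463,  0.03812252]), 'moment': array([ 0.06550773, -0.00287827,  0.01483026]), 'grip_width': 85.49426569608023} 18.700000000000003
scene {'fov_y': 57.031998398780075, 'cx': 258.1885408465373, 'cy': 194.72467785266642, 'dist': array([-0.05036962,  0.        ,  0.        ,  0.        ,  0.        ]), 'camera_from_world': array([[ 6.94634534e-01, -7.19260273e-01,  1.21459113e-02,
        -3.93890097e+02],
       [ 3.43012978e-01,  3.46015805e-01,  8.73278397e-01,
        -2.41864426e+02],
       
[... 512 characters left out ...]
2271e+02],
       [-2.30188600e-01,  1.40314227e-02,  9.73044874e-01,
        -1.22243546e+03],
       [ 0.00000000e+00,  0.00000000e+00,  0.00000000e+00,
         1.00000000e+00]])}
wrist {'fov_y': 71.55155254787667, 'cx': 262.6313565578813, 'cy': 185.4081071367979, 'dist': array([0.00071537, 0.        , 0.        , 0.        , 0.        ]), 'T_tool_cam': array([[ 9.99999631e-01,  4.08672086e-05,  8.58350886e-04,
         6.56671243e-01],
       [ 3.12470397e-04, -9.47784842e-01, -3.18910325e-01,
        -8.14359490e+01],
       [ 8.00498985e-04,  3.18910476e-01, -9.47784505e-01,
        -1.42643321e+02],
       [ 0.00000000e+00,  0.00000000e+00,  0.00000000e+00,
         1.00000000e+00]])}
```

View pics/scene0.png

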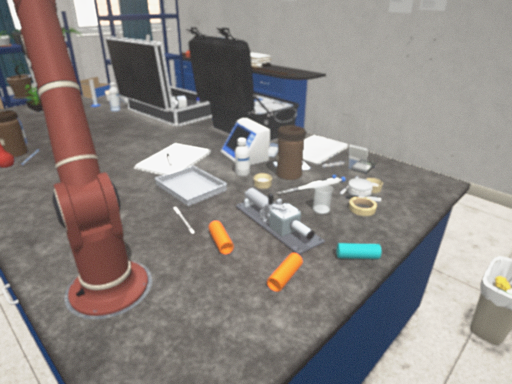

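View pics/top0.png

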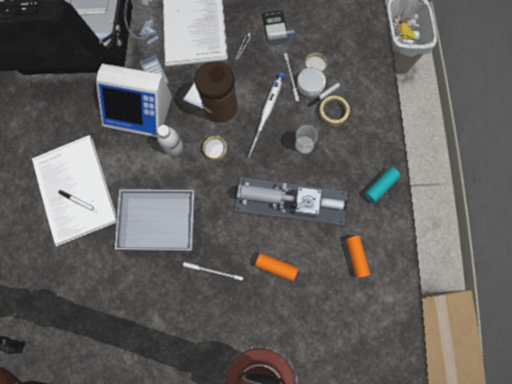

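View pics/wrist0.png

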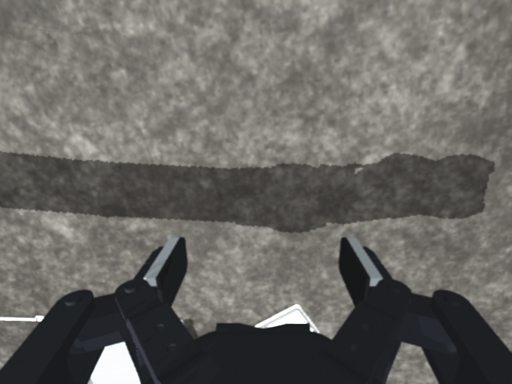

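```bash
python3 - <<'E'
import cv2
a=cv2.imread("pics/top0.png"); cv2.imwrite("pics/topz.png",cv2.resize(a[170:235,225:360],None,fx=5.8,fy=5.8,interpolation=cv2.INTER_CUBIC))
a=cv2.imread("pics/scene0.png"); cv2.imwrite("pics/scenez.png",cv2.resize(a[175:255,230:330],None,fx=7,fy=7,interpolation=cv2.INTER_CUBIC))
E
```

```text
(no output)
```

View pics/topz.png

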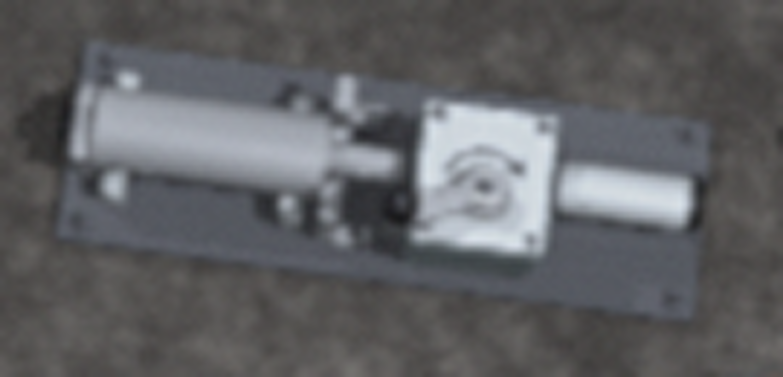

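View pics/scenez.png

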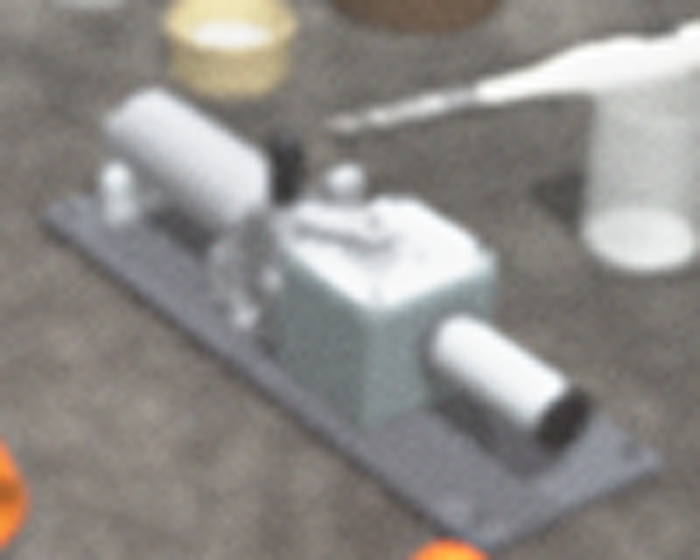

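```bash
cat > h.py <<'E'
import numpy as np, cv2
from rig import bot, imaging
from scipy.spatial.transform import Rotation as R
def cal(d,pose=None):
    f=192/np.tan(np.radians(d["fov_y"]/2)); K=np.array([[f,0,d["cx"]],[0,f,d["cy"]],[0,0,1]])
    if "camera_from_world" in d: T=np.linalg.inv(d["camera_from_world"])
    else:
        W=np.eye(4); W[:3,:3]=R.from_quat(pose[1]).as_matrix(); W[:3,3]=pose[0]; T=W@d["T_tool_cam"]
    return K,d["dist"],T
def ray(c,px):
    K,D,T=c; u=cv2.undistortPoints(np.array([[px]],float),K,D)[0,0]
    v=T[:3,:3]@np.array([u[0],-u[1],-1]); return T[:3,3],v/np.linalg.norm(v)
def onz(c,px,z):
    o,v=ray(c,px); return o+v*(z-o[2])/v[2]
def tri(c1,p1,c2,p2):
    o1,v1=ray(c1,p1);o2,v2=ray(c2,p2)
    A=np.stack([v1,-v2],1); s=np.linalg.lstsq(A,o2-o1,rcond=None)[0]
    a=o1+s[0]*v1;b=o2+s[1]*v2; return (a+b)/2,np.linalg.norm(a-b)
def proj(c,P):
    K,D,T=c; p=np.linalg.inv(T)@np.append(P,1); p=p[:3]*[1,-1,-1]
    return cv2.projectPoints(p.reshape(1,3),np.zeros(3),np.zeros(3),K,D)[0][0,0]
def cams():
    return {n:cal(imaging.get_image(n)) for n in("top","scene")}
def shot(n,name):
    s=bot.sense(); d=imaging.get_image(n); cv2.imwrite(f"pics/{name}.png",d["pixels"])
    return cal(d,(s["eef_pos"],s["orientation"]))
E
python3 - <<'E'
from h import *
np.set_printoptions(precision=1,suppress=True)
C=cams();t=C["top"];s=C["scene"]
Z=lambda x,y:(x/5.8+225-.4,y/5.8+170-.4)
S=lambda x,y:(x/7+230-.4,y/7+175-.4)
cs=[onz(t,Z(*p),12) for p in[(95,42),(710,122),(692,318),(58,237)]]
print(np.array(cs),[np.linalg.norm(cs[i]-cs[i-1]) for i in range(4)])
c=np.mean(cs,0);print("centre",c)
d=(cs[0]+cs[3]-cs[1]-cs[2])/2; print("y ang",np.degrees(np.arctan2(d[1],d[0])))
print("hub",onz(t,Z(484,188),95),"knob",onz(t,Z(402,208),128), tri(t,Z(402,208),s,S(287,140)),tri(t,Z(484,188),s,S(380,240)))
print("tube ends z48", onz(t,Z(95,122),48),onz(t,Z(325,150),48))
for p in[(117,191),(193,190),(192,249),(116,248)]: print("tray",onz(t,p,28))
for p in [(168,150),(305,148),(216,158),(215,147)]: print(onz(t,p,0))
# tube top line heights: scene
print("gear", [onz(t,Z(*p),81) for p in[(425,98),(558,116),(548,257),(410,240)]])
E
```

```text
[[ 614.8   36.    12. ]
 [ 558.6 -291.4   12. ]
 [ 453.2 -273.6   12. ]
 [ 509.1   58.    12. ]] [np.float64(107.9894523353676), np.float64(332.1975884328491), np.float64(106.89703104107046), np.float64(336.25106989698753)]
centre [ 533.9 -117.8   12. ]
y ang 80.34760022021379
hub [ 509.6 -159.2   95. ] knob [ 494.3 -115.6  128. ] (array([ 496. , -117.2,  128.5]), np.float64(4.6026194673854635)) (array([ 512.2, -161. ,   88.5]), np.float64(3.2524201024535717))
tube ends z48 [561.9  35.1  48. ] [542.6 -83.2  48. ]
tray [579.9 421.6  28. ]
tray [574.2 183.1  28. ]
tray [393.7 186.3  28. ]
tray [403.  418.2  28. ]
[716.5 269.5   0. ]
[ 706.3 -170.     0. ]
[683.2 114.7   0. ]
[720.3 117.7   0. ]
gear [array([ 560.1, -133.5,   81. ]), array([ 548.3, -200.4,   81. ]), array([ 476.2, -190.7,   81. ]), array([ 487.5, -122.2,   81. ])]
```

```bash
python3 -m creep '0 0 0.1 -0.8 6 0 8.5;0 0 0.1 -0.8 6 0 8.5;0 0 0.1 -0.8 6 0 8.5;0 0 0.1 -0.8 6 0 8.5;0 0 0.1 -0.8 6 0 8.5;0 0 0.1 -0.8 6 0 8.5;0 0 0.1 -0.8 6 0 8.5;0 0 0.1 -0.8 6 0 8.5'
```

```text
clock: 1.25
eef_pos: [509.1, 318.5, 231.2]
orientation: [0.965, 0.261, 0.0, -0.0]
force: [0.9, 0.1, -0.2]
grip_width: 85.4
```

```bash
python3 - <<'E'
from h import *
import pickle
c=shot("wrist","w1"); pickle.dump(c,open("w1.pkl","wb"))
E
python3 -m creep '0 0 0.087 -0.6 5.3 0 8.5;0 0 0.087 -0.6 5.3 0 8.5;0 0 0.087 -0.6 5.3 0 8.5;0 0 0.087 -0.6 5.3 0 8.5;0 0 0.087 -0.6 5.3 0 8.5;0 0 0.087 -0.6 5.3 0 8.5;0 0 0.087 -0.6 5.3 0 8.5;0 0 0.087 -0.6 5.3 0 8.5'
python3 -m creep '0 0 0 0 0 0 8.5;0 0 0 0 0 0 8.5'
python3 - <<'E'
from h import *
import pickle
print(bot.sense()["eef_pos"])
c=shot("wrist","w2"); pickle.dump(c,open("w2.pkl","wb"))
E
```

```text
clock: 2.3
eef_pos: [555.8, -96.8, 231.3]
orientation: [0.997, -0.083, 0.0, 0.0]
force: [-0.3, -1.1, 0.5]
grip_width: 84.9
clock: 2.55
eef_pos: [556.0, -94.5, 231.2]
orientation: [0.997, -0.081, -0.0, -0.001]
force: [-1.1, 0.0, -0.6]
grip_width: 84.8
[555.95747978 -94.46066203 231.20627465]
```

View pics/w1.png

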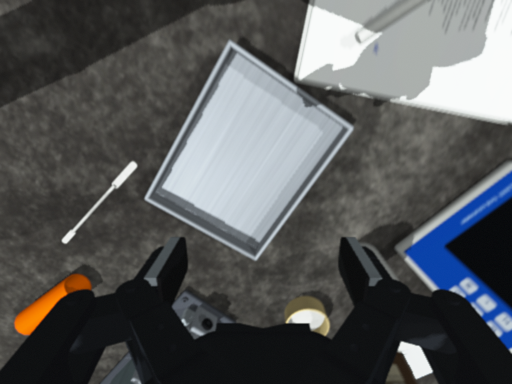

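View pics/w2.png

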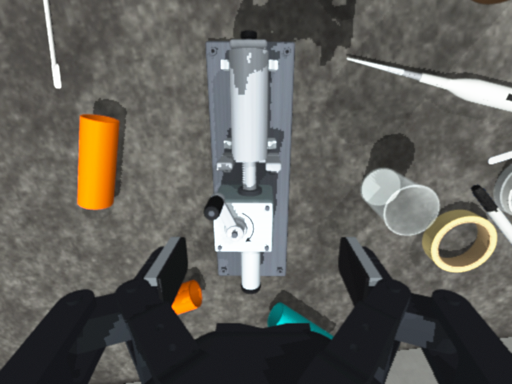

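```bash
python3 - <<'E'
import cv2
a=cv2.imread("pics/w2.png"); cv2.imwrite("pics/w2z.png",cv2.resize(a[150:300,180:320],None,fx=4,fy=4,interpolation=cv2.INTER_CUBIC))
cv2.imwrite("pics/w2y.png",cv2.resize(a[25:195,190:310],None,fx=3.5,fy=3.5,interpolation=cv2.INTER_CUBIC))
E
```

```text
(no output)
```

View pics/w2z.png

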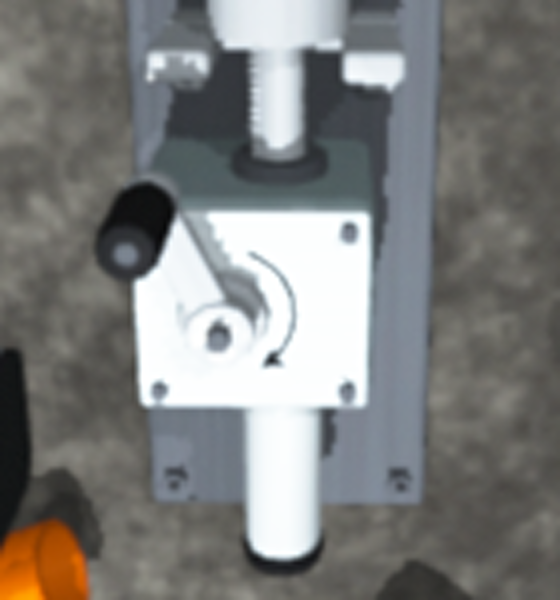

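View pics/w2y.png

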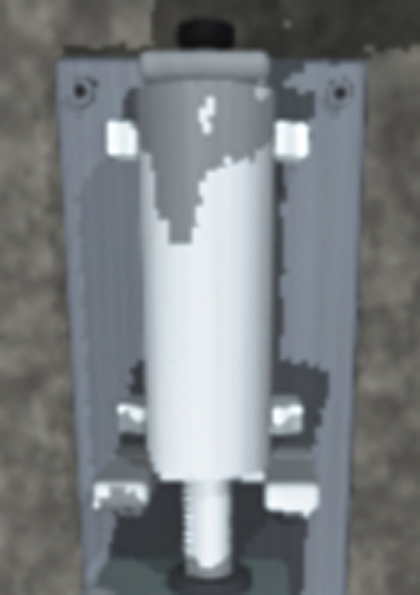

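```bash
python3 - <<'E'
from h import *
import pickle
np.set_printoptions(precision=1,suppress=True)
C=cams();t=C["top"];s=C["scene"];w=pickle.load(open("w2.pkl","rb"));w1=pickle.load(open("w1.pkl","rb"))
Z=lambda x,y:(x/5.8+225-.4,y/5.8+170-.4)
A=lambda x,y:(x/4+180-.4,y/4+150-.4)
B=lambda x,y:(x/3.5+190-.4,y/3.5+25-.4)
k=A(126,252); print("knob",onz(w,k,128),tri(w,k,t,Z(400,206)))
print("hub",onz(w,A(217,338),98),tri(w,A(217,338),t,Z(484,186)))
g=[onz(w,A(*p),81) for p in[(132,212),(371,212),(368,408),(141,405)]];print("gear",np.array(g),np.mean(g,0))
b=[onz(w,p,12) for p in [B(55,58),B(368,60),A(423,503),A(152,502)]];print(np.array(b),np.mean(b,0))
d=(b[0]+b[1]-b[2]-b[3])/2;print(np.degrees(np.arctan2(d[1],d[0])),np.linalg.norm(d))
# tube: silhouette edges at z~48
for p in [(142,110),(270,110),(152,470),(268,470)]: print("tube",onz(w,B(*p),48))
print("triang tube mouth top",tri(w,B(208,478),t,Z(335,150)))
# tray
for p in[(231,43),(353,127),(255,258),(147,197)]: print("tray",onz(w1,p,28))
e=[onz(w,B(206,52),58)];print("endstop",e)
E
```

```text
knob [ 500.6 -114.8  128. ] (array([ 497.7, -116.5,  120.7]), np.float64(3.022776823634821))
hub [ 512.1 -158.2   98. ] (array([ 511.1, -159.7,   94.4]), np.float64(0.9281576476082506))
gear [[ 492.  -121.8   81. ]
 [ 561.8 -133.4   81. ]
 [ 550.8 -199.3   81. ]
 [ 480.2 -186.5   81. ]] [ 521.2 -160.2   81. ]
[[ 511.6   60.2   12. ]
 [ 618.5   41.9   12. ]
 [ 561.5 -290.4   12. ]
 [ 453.6 -272.1   12. ]] [ 536.3 -115.1   12. ]
80.18019222444596 337.2092626408285
tube [541.2  34.   48. ]
tube [581.3  27.4  48. ]
tube [521.4 -80.7  48. ]
tube [562.2 -87.4  48. ]
triang tube mouth top (array([541.3, -87.3,  50.5]), np.float64(2.1728198569159862))
tray [407.5 421.2  28. ]
tray [587.1 415.1  28. ]
tray [575.5 183.5  28. ]
tray [396.9 193.4  28. ]
endstop [array([564.4,  45. ,  58. ])]
```

```bash
python3 -m creep '0 0 0.005 -5.15 2.92 0 5;0 0 0 0 0 3 5;0 0 0 0 0 4 5;0 0 0 0 0 0 5;0 0 0 0 0 0 5'
python3 - <<'E'
from h import *
import pickle
print(bot.sense()["eef_pos"],bot.sense()["orientation"])
c=shot("wrist","w3"); pickle.dump(c,open("w3.pkl","wb"))
E
```

```text
clock: 3.32
eef_pos: [501.4, -115.5, 162.3]
orientation: [0.996, -0.084, 0.001, 0.0]
force: [1.0, -0.6, 0.0]
grip_width: 49.8
[ 501.36271186 -115.54579949  162.34766302] [ 9.96491886e-01 -8.36843159e-02  9.10201186e-04  1.70026831e-04]
```

View pics/w3.png

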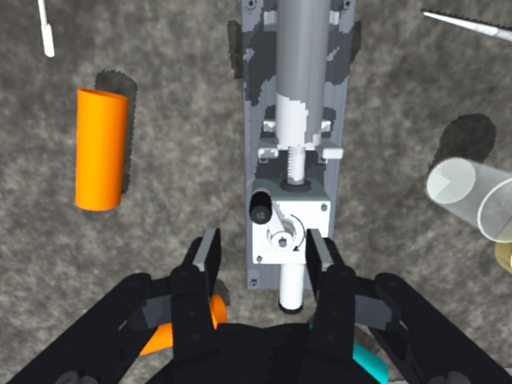

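```bash
python3 - <<'E'
from h import *
import pickle
np.set_printoptions(precision=1,suppress=True)
w=pickle.load(open("w3.pkl","rb"));w2=pickle.load(open("w2.pkl","rb"))
A=lambda x,y:(x/4+180-.4,y/4+150-.4)
print(onz(w,(260,214.5),128),tri(w,(260,214.5),w2,A(126,252)))
print(onz(w,(283,241),96),tri(w,(283,241),w2,A(217,338)))
E
```

```text
[ 500.2 -114.7  128. ] (array([ 500.1, -115.5,  126.3]), np.float64(0.029087322977722836))
[ 513.3 -158.2   96. ] (array([ 513.2, -155.5,  101.7]), np.float64(1.2491375059873306))
```

```bash
python3 -m creep '0 0 0 -0.1 0 3.2 5;0 0 0 0 0 3 5;0 0 0 0 0 0 1;0 0 0 0 0 0 1;0 0 0 0 0 0 1;0 0 0 0 0 0 1' 30
```

```text
clock: 4.12
eef_pos: [500.3, -115.8, 100.6]
orientation: [0.996, -0.084, 0.002, 0.0]
force: [-0.5, 0.2, 3.0]
grip_width: 17.0
```

```bash
cat > arc.py <<'E'
import numpy as np,sys
a0=float(sys.argv[1]); n=int(sys.argv[2]); st=float(sys.argv[3]) if len(sys.argv)>3 else .12
a=np.radians(a0)-st*np.arange(n+1)
P=np.round(4.5*np.c_[np.cos(a),-np.sin(a)],2)
for i in range(n):
    d=P[i+1]-P[i]; print("0 0 0 %.2f %.2f 0 1"%tuple(d),end=";\n" if i%8==7 else ";")
print(np.degrees(a[-1]))
E
python3 arc.py 115.6 16
```

```text
0 0 0 0.50 -0.20 0 1;0 0 0 0.52 -0.14 0 1;0 0 0 0.53 -0.08 0 1;0 0 0 0.54 -0.02 0 1;0 0 0 0.54 0.05 0 1;0 0 0 0.52 0.12 0 1;0 0 0 0.51 0.17 0 1;0 0 0 0.49 0.24 0 1;
0 0 0 0.45 0.29 0 1;0 0 0 0.42 0.35 0 1;0 0 0 0.37 0.39 0 1;0 0 0 0.32 0.43 0 1;0 0 0 0.27 0.47 0 1;0 0 0 0.21 0.50 0 1;0 0 0 0.14 0.52 0 1;0 0 0 0.09 0.53 0 1;
5.592103334881929
```

```bash
python3 -m creep '0 0 0 0.50 -0.20 0 1;0 0 0 0.52 -0.14 0 1;0 0 0 0.53 -0.08 0 1;0 0 0 0.54 -0.02 0 1'; python3 -c "
from rig import bot;s=bot.sense();print(s['force'],s['moment'])"
```

```text
clock: 4.62
eef_pos: [513.2, -114.1, 99.9]
orientation: [0.996, -0.085, -0.008, -0.002]
force: [-14.5, 2.5, 18.0]
grip_width: 16.9
[-14.51231626   2.49056944  18.00979032] [0.38044857 3.06723956 0.01744039]
```

```bash
python3 -m creep '0 0 0 0.54 0.05 -0.2 1;0 0 0 0.52 0.12 -0.2 1;0 0 0 0.51 0.17 0 1;0 0 0 0.49 0.24 0 1'; python3 -c "
from rig import bot;s=bot.sense();print(s['force'],s['moment'],s['dq'])"
```

```text
clock: 5.12
eef_pos: [530.7, -118.6, 100.7]
orientation: [0.996, -0.084, -0.011, -0.005]
force: [-12.7, 7.3, 2.7]
grip_width: 16.8
[-12.65399696   7.33163857   2.65206372] [1.46359339 2.22621148 0.02507728] [ 0.03831287  0.0485843  -0.01042144 -0.11843584 -0.00209819  0.06512104
  0.01659297]
```

```bash
python3 -m creep '0 0 0 0.45 0.29 0 1;0 0 0 0.42 0.35 0 1;0 0 0 0.37 0.39 0 1;0 0 0 0.32 0.43 0 1;0 0 0 0.27 0.47 0 1;0 0 0 0.21 0.50 0 1;0 0 0 0.14 0.52 0 1;0 0 0 0.09 0.53 0 1'; python3 arc.py 5.59 80
```

```text
clock: 6.12
eef_pos: [555.7, -150.6, 101.1]
orientation: [0.997, -0.081, -0.004, -0.008]
force: [0.6, 14.1, -3.9]
grip_width: 16.7
0 0 0 0.02 0.54 0 1;0 0 0 -0.05 0.54 0 1;0 0 0 -0.10 0.53 0 1;0 0 0 -0.18 0.51 0 1;0 0 0 -0.23 0.49 0 1;0 0 0 -0.28 0.45 0 1;0 0 0 -0.34 0.42 0 1;0 0 0 -0.39 0.38 0 1;
0 0 0 -0.43 0.32 0 1;0 0 0 -0.47 0.28 0 1;0 0 0 -0.49 0.21 0 1;0 0 0 -0.52 0.15 0 1;0 0 0 -0.53 0.09 0 1;0 0 0 -0.54 0.03 0 1;0 0 0 -0.54 -0.04 0 1;0 0 0 -0.53 -0.10 0 1;
0 0 0 -0.51 -0.17 0 1;0 0 0 -0.49 -0.22 0 1;0 0 0 -0.46 -0.29 0 1;0 0 0 -0.43 -0.33 0 1;0 0 0 -0.38 -0.39 0 1;0 0 0 -0.33 -0.42 0 1;0 0 0 -0.27 -0.47 0 1;0 0 0 -0.22 -0.49 0 1;
0 0 0 -0.16 -0.51 0 1;0 0 0 -0.10 -0.54 0 1;0 0 0 -0.03 -0.53 0 1;0 0 0 0.03 -0.54 0 1;0 0 0 0.10 -0.53 0 1;0 0 0 0.16 -0.52 0 1;0 0 0 0.22 -0.49 0 1;0 0 0 0.28 -0.46 0 1;
0 0 0 0.33 -0.43 0 1;0 0 0 0.38 -0.38 0 1;0 0 0 0.42 -0.34 0 1;0 0 0 0.46 -0.28 0 1;0 0 0 0.49 -0.23 0 1;0 0 0 0.52 -0.16 0 1;0 0 0 0.53 -0.10 0 1;0 0 0 0.54 -0.04 0 1;
0 0 0 0.53 0.03 0 1;0 0 0 0.54 0.09 0 1;0 0 0 0.51 0.15 0 1;0 0 0 0.50 0.22 0 1;0 0 0 0.46 0.27 0 1;0 0 0 0.43 0.33 0 1;0 0 0 0.39 0.37 0 1;0 0 0 0.34 0.42 0 1;
0 0 0 0.29 0.46 0 1;0 0 0 0.23 0.49 0 1;0 0 0 0.17 0.51 0 1;0 0 0 0.11 0.53 0 1;0 0 0 0.04 0.54 0 1;0 0 0 -0.02 0.54 0 1;0 0 0 -0.09 0.53 0 1;0 0 0 -0.15 0.52 0 1;
0 0 0 -0.21 0.49 0 1;0 0 0 -0.26 0.47 0 1;0 0 0 -0.33 0.44 0 1;0 0 0 -0.37 0.39 0 1;0 0 0 -0.41 0.34 0 1;0 0 0 -0.46 0.29 0 1;0 0 0 -0.48 0.24 0 1;0 0 0 -0.51 0.18 0 1;
0 0 0 -0.53 0.11 0 1;0 0 0 -0.54 0.05 0 1;0 0 0 -0.54 -0.02 0 1;0 0 0 -0.53 -0.08 0 1;0 0 0 -0.52 -0.14 0 1;0 0 0 -0.50 -0.20 0 1;0 0 0 -0.47 -0.27 0 1;0 0 0 -0.44 -0.31 0 1;
0 0 0 -0.39 -0.37 0 1;0 0 0 -0.35 -0.41 0 1;0 0 0 -0.30 -0.45 0 1;0 0 0 -0.24 -0.49 0 1;0 0 0 -0.18 -0.51 0 1;0 0 0 -0.12 -0.52 0 1;0 0 0 -0.06 -0.54 0 1;0 0 0 0.01 -0.54 0 1;
-544.4494833255902
```

```bash
python3 -m creep '0 0 0 0.02 0.54 0 1;0 0 0 -0.05 0.54 0 1;0 0 0 -0.10 0.53 0 1;0 0 0 -0.18 0.51 0 1;0 0 0 -0.23 0.49 0 1;0 0 0 -0.28 0.45 0 1;0 0 0 -0.34 0.42 0 1;0 0 0 -0.39 0.38 0 1'
```

```text
clock: 7.12
eef_pos: [542.9, -191.2, 102.1]
orientation: [0.997, -0.081, 0.006, -0.003]
force: [14.1, 5.7, -15.2]
grip_width: 16.7
```

```bash
python3 -m creep '0 0 0 -0.43 0.32 0.1 1;0 0 0 -0.47 0.28 0.1 1;0 0 0 -0.49 0.21 0 1;0 0 0 -0.52 0.15 0 1;0 0 0 -0.53 0.09 0 1;0 0 0 -0.54 0.03 0 1'
```

```text
clock: 7.88
eef_pos: [512.7, -204.0, 101.9]
orientation: [0.997, -0.083, 0.009, 0.002]
force: [15.0, -2.0, -13.9]
grip_width: 17.1
```

```bash
python3 -m creep '0 0 0 -0.54 -0.04 0.1 1;0 0 0 -0.53 -0.10 0.1 1;0 0 0 -0.51 -0.17 0 1;0 0 0 -0.49 -0.22 0 1;0 0 0 -0.46 -0.29 0 1;0 0 0 -0.43 -0.33 0 1'
```

```text
clock: 8.62
eef_pos: [484.1, -194.5, 101.4]
orientation: [0.996, -0.085, 0.01, 0.007]
force: [9.2, -10.9, -6.2]
grip_width: 16.9
```

```bash
python3 -m creep '0 0 0 -0.38 -0.39 0 1;0 0 0 -0.33 -0.42 0 1;0 0 0 -0.27 -0.47 0 1;0 0 0 -0.22 -0.49 0 1;0 0 0 -0.16 -0.51 0 1;0 0 0 -0.10 -0.54 0 1'
```

```text
clock: 9.38
eef_pos: [467.5, -166.7, 100.9]
orientation: [0.996, -0.088, 0.004, 0.007]
force: [-1.7, -15.2, 2.2]
grip_width: 16.9
```

```bash
python3 -m creep '0 0 0 -0.03 -0.53 0 1;0 0 0 0.03 -0.54 0 1;0 0 0 0.10 -0.53 0 1;0 0 0 0.16 -0.52 0 1;0 0 0 0.22 -0.49 0 1;0 0 0 0.28 -0.46 0 1'
```

```text
clock: 10.12
eef_pos: [474.3, -134.4, 100.3]
orientation: [0.996, -0.088, -0.003, 0.004]
force: [-11.4, -10.2, 11.8]
grip_width: 17.1
```

```bash
python3 -m creep '0 0 0 0.33 -0.43 -0.1 1;0 0 0 0.38 -0.38 -0.1 1;0 0 0 0.42 -0.34 -0.1 1;0 0 0 0.46 -0.28 0 1;0 0 0 0.49 -0.23 0 1;0 0 0 0.52 -0.16 0 1'
```

```text
clock: 10.88
eef_pos: [498.5, -116.4, 100.7]
orientation: [0.996, -0.086, -0.01, 0.001]
force: [-13.6, -3.4, 4.1]
grip_width: 16.7
```

```bash
python3 -m creep '0 0 0 0.53 -0.10 0 1;0 0 0 0.54 -0.04 0 1;0 0 0 0.53 0.03 0 1;0 0 0 0.54 0.09 0 1;0 0 0 0.51 0.15 0 1;0 0 0 0.50 0.22 0 1'
```

```text
clock: 11.62
eef_pos: [529.7, -118.0, 100.5]
orientation: [0.996, -0.084, -0.01, -0.004]
force: [-11.8, 7.5, 6.3]
grip_width: 16.9
```

```bash
python3 -m creep '0 0 0 0.46 0.27 0 1;0 0 0 0.43 0.33 0 1;0 0 0 0.39 0.37 0 1;0 0 0 0.34 0.42 0 1;0 0 0 0.29 0.46 0 1;0 0 0 0.23 0.49 0 1'
```

```text
clock: 12.38
eef_pos: [552.1, -139.4, 100.7]
orientation: [0.997, -0.082, -0.006, -0.008]
force: [-4.8, 13.3, 3.3]
grip_width: 16.9
```

```bash
python3 -m creep '0 0 0 0.17 0.51 0 1;0 0 0 0.11 0.53 0 1;0 0 0 0.04 0.54 0 1;0 0 0 -0.02 0.54 0 1;0 0 0 -0.09 0.53 0 1;0 0 0 -0.15 0.52 0 1'
```

```text
clock: 13.12
eef_pos: [555.3, -170.2, 101.3]
orientation: [0.997, -0.08, 0.002, -0.007]
force: [7.7, 12.1, -5.9]
grip_width: 16.9
```

```bash
python3 -m creep '0 0 0 -0.21 0.49 0 1;0 0 0 -0.26 0.47 0 1;0 0 0 -0.33 0.44 0.1 1;0 0 0 -0.37 0.39 0 1;0 0 0 -0.41 0.34 0 1;0 0 0 -0.46 0.29 0 1'
```

```text
clock: 13.88
eef_pos: [529.9, -200.5, 101.2]
orientation: [0.997, -0.083, 0.003, 0.0]
force: [1.1, -2.1, -3.5]
grip_width: 16.8
```

```bash
python3 -m creep '0 0 0 0 0 0 1;0 0 0 0 0 0 1'; python3 -m creep '0 0 0 0 0 0 5;0 0 0 0 0 0 5;0 0 0 0 0 0 5;0 0 0 0 0 -4 5;0 0 0 0 0 -5 5;0 0 0 0 0 -5 5;0 0 0 0 -5 0 5;0 0 0 0 -2 0 5'; python3 - <<'E'
from h import *
import pickle
print(bot.sense()["eef_pos"],bot.sense()["orientation"])
c=shot("wrist","w4"); pickle.dump(c,open("w4.pkl","wb"))
E
```

```text
clock: 14.12
eef_pos: [526.3, -201.9, 101.2]
orientation: [0.996, -0.085, -0.0, 0.0]
force: [0.6, -0.3, -4.1]
grip_width: 17.0
clock: 15.12
eef_pos: [539.1, -128.6, 241.8]
orientation: [0.997, -0.082, 0.0, -0.001]
force: [0.6, 0.8, -0.7]
grip_width: 49.9
[ 539.09574664 -128.57126166  241.76188663] [ 9.96615921e-01 -8.21879727e-02  3.93219822e-04 -1.29920402e-03]
```

View pics/w4.png

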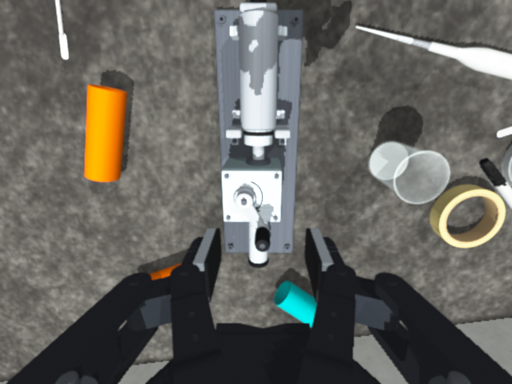

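```bash
python3 - <<'E'
import cv2
a=cv2.imread("pics/w4.png"); cv2.imwrite("pics/w4z.png",cv2.resize(a[0:195,205:315],None,fx=4,fy=4,interpolation=cv2.INTER_CUBIC)[180:])
E
```

```text
(no output)
```

View pics/w4z.png

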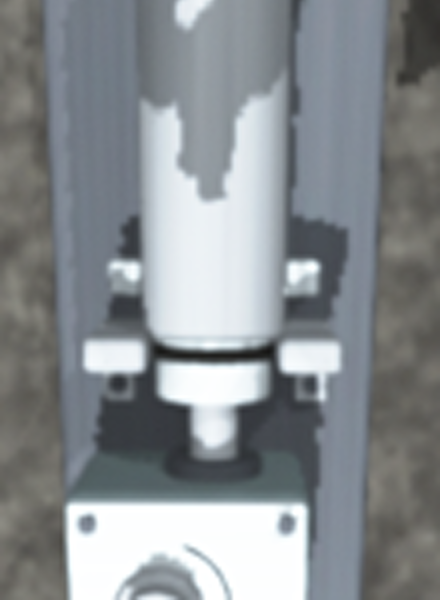

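```bash
python3 -m creep '0.18 0 0 0 3 0 7;0.18 0 0 0 2 0 7;0 0 0 0 0 0 7;0 0 0 0 0 0 7'; python3 - <<'E'
from h import *
import pickle
print(bot.sense()["eef_pos"],bot.sense()["orientation"])
c=shot("wrist","w5"); pickle.dump(c,open("w5.pkl","wb"))
a=cv2.imread("pics/w5.png"); b=a.copy()
p=proj(c,(543,-85,48)); print(p); x,y=int(p[0]),int(p[1])
y0=max(0,y-60)
cv2.imwrite("pics/w5z.png",cv2.resize(a[y0:y+70,x-60:x+60],None,fx=4.5,fy=4.5,interpolation=cv2.INTER_CUBIC))
E
```

```text
clock: 15.68
eef_pos: [529.3, -182.3, 236.9]
orientation: [0.98, -0.084, 0.014, -0.178]
force: [0.6, 0.1, -0.1]
grip_width: 70.0
[ 529.2698353  -182.31139071  236.93668421] [ 0.98025703 -0.08434291  0.01434866 -0.17825977]
[260.06944738 141.0305484 ]
```

View pics/w5z.png

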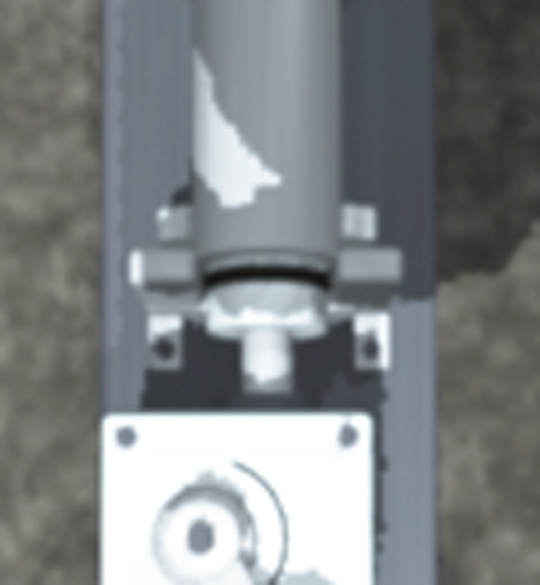

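```bash
python3 - <<'E'
from h import *
import pickle
np.set_printoptions(precision=1,suppress=True)
w4=pickle.load(open("w4.pkl","rb"));w5=pickle.load(open("w5.pkl","rb"));w2=pickle.load(open("w2.pkl","rb"))
A=lambda x,y:(205+x/4-.4,(y+180)/4-.4)
x0,y0=int(260.07)-60,141-60
B=lambda x,y:(x0+x/4.5-.4,y0+y/4.5-.4)
u=np.array([np.cos(np.radians(80.2)),np.sin(np.radians(80.2)),0]); c=np.array([536.3,-115.1,0])
f=lambda P:(P-c)@u
for n,a,b in[("tube edge",(215,335),(266,248)),("band/ring edge",(215,347),(266,263)),("ring end",(215,362),(266,280)),("head back",(213,402),(266,333)),]:
    P,e=tri(w4,A(*a),w5,B(*b)); print(n,P,e,"along",f(P),"at z70:",f(onz(w4,A(*a),70)),f(onz(w5,B(*b),70)),"z66",f(onz(w4,A(*a),66)),f(onz(w5,B(*b),66)))
BB=lambda x,y:(x/3.5+190-.4,y/3.5+25-.4)
print("start mouth edge z70",f(onz(w2,BB(208,478),70)), "end stop edge",f(onz(w2,BB(206,52),58)),f(onz(w2,BB(206,82),58)))
E
```

```text
tube edge [542.3 -81.8  66.6] 0.502859516462816 along 33.78314135537147 at z70: 34.17121751933514 33.015404321633554 z66 33.72317848897879 33.90547377537009
band/ring edge [541.6 -85.5  64.3] 0.5115504355197547 along 30.030423282262852 at z70: 30.730007571297865 28.83918211405376 z66 30.238217960156216 29.67852366553279
ring end [540.8 -90.   63.1] 0.5191500898688604 along 25.453348149991193 at z70: 26.39420825401142 24.110472712037488 z66 25.847294503057334 24.892375387799074
head back [ 538.1 -103.4   53.9] 0.06976765321373717 along 11.830275291240394 at z70: 14.638557663414936 9.397611926534895 z66 13.942185858865335 10.000799838867302
start mouth edge z70 33.80288179473484 end stop edge 162.55223721825098 154.41278330598917
```

```bash
python3 -m creep '-0.18 0 0 0 0 0 8.5;-0.18 0 0 0 0 0 8.5;0 0 0 -0.4 -5.4 0 8.5;0 0 0 0 -5.4 0 8.5;0 0 0 0 -5.3 0 8.5;0 0 0 0 0 0 8.5;0 0 0 0 0 0 8.5'; python3 - <<'E'
from h import *
import pickle
print(bot.sense()["eef_pos"],bot.sense()["orientation"])
c=shot("wrist","w6"); pickle.dump(c,open("w6.pkl","wb"))
E
```

```text
clock: 16.6
eef_pos: [553.0, -20.6, 237.9]
orientation: [0.997, -0.083, 0.0, 0.0]
force: [0.5, -1.5, -1.0]
grip_width: 84.9
[552.97825808 -20.56744499 237.8690676 ] [ 9.96577576e-01 -8.26617876e-02  2.03200538e-05  4.03263466e-04]
```

View pics/w6.png

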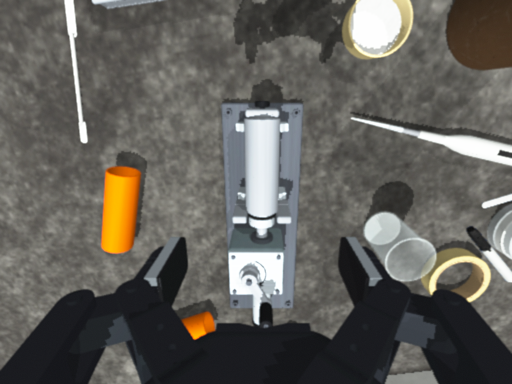

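```bash
python3 - <<'E'
from h import *
import pickle
np.set_printoptions(precision=1,suppress=True)
w=pickle.load(open("w6.pkl","rb"));w4=pickle.load(open("w4.pkl","rb"))
im=cv2.imread("pics/w6.png")
print(im[167,236:290].sum(1)//3, im[200,236:290].sum(1)//3)
for p in[(246,167),(279,167),(262.5,216),(262.5,116)]: print(onz(w,p,48),onz(w,p,70))
print("mouth", tri(w,(262.5,216.5),w4,(205+215/4-.4,515/4-.4)))
cv2.imwrite("pics/w6z.png",cv2.resize(im[95:240,205:320],None,fx=4,fy=4,interpolation=cv2.INTER_CUBIC))
E
```

```text
[121 119 121 119 118 120 121 119 124 143 168 183 197 211 218 223 227 229
 232 234 234 236 238 240 240 240 239 238 236 235 234 235 233 230 228 224
 217 209 200 187 172 157 131  93  88 121 134 138 140 140 142 142 138 137] [103  88  85  85  86  92 100 104  99 116 160 186 200 214 223 227 230 233
 235 237 237 238 240 241 241 242 242 241 238 236 236 234 232 228 224 217
 209 200 190 175 158 142 130 125 123 123 114 110 109 107 105 106 124 131]
[531.8 -21.7  48. ] [534.1 -16.2  70. ]
[573.7 -28.7  48. ] [573.2 -22.8  70. ]
[541.3 -93.5  48. ] [543.  -83.3  70. ]
[563.2  37.6  48. ] [563.5  39.1  70. ]
mouth (array([543.1, -80.8,  76.7]), np.float64(0.5351749488020164))
```

View pics/w6z.png

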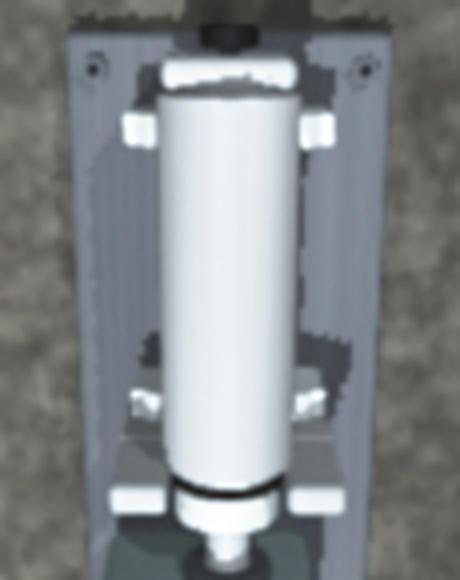

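```bash
python3 -m creep '0 0 0 -0.05 0.2 5 8.5;0 0 0 0 0 5 8.5;0 0 0 0 0 5 8.5;0 0 0 0 0 4 8.5;0 0 0 0 0 1.8 8.5;0 0 0 0 0 0 8.5'; python3 -c "
from rig import bot;s=bot.sense();print(s['eef_pos'],s['orientation'],s['force'])"
```

```text
clock: 17.4
eef_pos: [551.2, -25.4, 28.6]
orientation: [0.996, -0.086, -0.001, 0.001]
force: [0.9, 0.2, -0.2]
grip_width: 84.9
[551.21864786 -25.36497558  28.6172105 ] [ 9.96333134e-01 -8.55433894e-02 -1.49784008e-03  6.09148522e-04] [ 0.91761113  0.18228022 -0.23028996]
```

```bash
python3 -m creep '0 0 0 0.05 -0.25 0 6;0 0 0 0 0 0 5;0 0 0 0 0 0 4.6;0 0 0 0 0 0 3.8;0 0 0 0 0 0 3.8;0 0 0 0 0 0 3.8;0 0 0 0 0 0 3.8' 45
```

```text
clock: 18.27
eef_pos: [551.7, -21.0, 30.6]
orientation: [0.996, -0.084, -0.001, -0.0]
force: [-3.6, 0.9, 5.5]
grip_width: 43.3
```

Gripped, 43 mm. Gentle lift test.

```bash
python3 -m creep '0 0 0 0 0 -0.2 3.8;0 0 0 0 0 -0.2 3.8;0 0 0 0 0 -0.2 3.8;0 0 0 0 0 0 3.8'; python3 -c "
from rig import bot;s=bot.sense();print(s['eef_pos'],s['orientation'],s['force'],s['moment'])"
```

```text
clock: 18.77
eef_pos: [553.6, -21.3, 35.8]
orientation: [0.996, -0.084, 0.0, -0.0]
force: [-0.3, 0.7, -2.6]
grip_width: 43.3
[553.5654077  -21.26930339  35.77137601] [ 9.96443347e-01 -8.42650421e-02  2.40873599e-04 -6.98082484e-06] [-0.33293629  0.65922556 -2.58095137] [ 0.10755445 -0.02658493  0.02366003]
```

```bash
python3 -m creep '0 0 0 0 0 -0.8 3.8;0 0 0 0 0 -1 3.8;0 0 0 0 0 -1.5 3.8;0 0 0 0 0 -2 3.8;0 0 0 0 0 -2.5 3.8;0 0 0 0 0 -3 3.8;0 0 0 0 0 -3 3.8;0 0 0 0 0 -1 3.8'; python3 - <<'E'
from h import *
s=bot.sense();print(s['eef_pos'],s['force'],s['moment'])
shot("wrist","w7"); shot("scene","s7"); shot("top","t7")
a=[cv2.imread(f"pics/{n}7.png") for n in "ws"]
cv2.imwrite("pics/m7.png",cv2.resize(cv2.hconcat([a[0][:,100:420],cv2.resize(a[1][130:300,150:350],(452,384))]),(772,384)))
E
```

```text
clock: 19.77
eef_pos: [554.3, -22.2, 186.5]
orientation: [0.996, -0.085, 0.002, 0.0]
force: [0.2, 0.5, -3.4]
grip_width: 43.2
[554.32054832 -22.19021852 186.48445683] [ 0.24066767  0.51503624 -3.37804561] [ 0.01365689  0.02495919 -0.00542382]
```

View pics/m7.png

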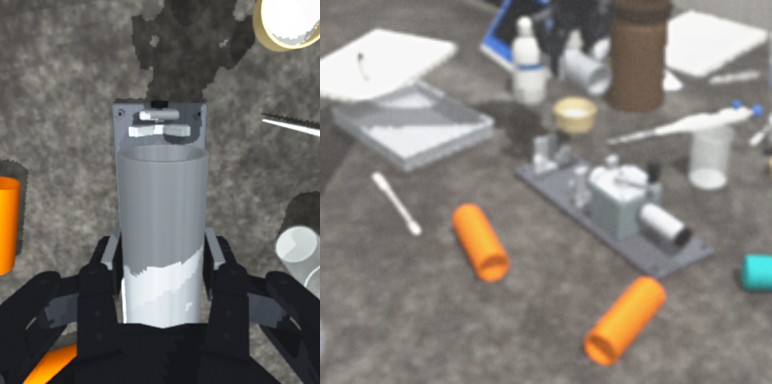

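View pics/t7.png

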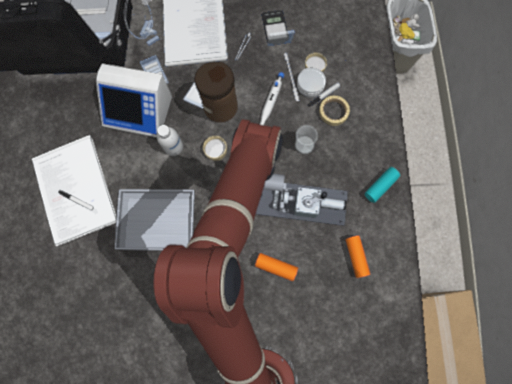

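```bash
python3 -m creep '0 0 -0.01 -0.7 -2.2 0 3.8;0 0 -0.017 -1.4 -4.5 0 3.8;0 0 -0.017 -1.4 -4.5 0 3.8;0 0 -0.017 -1.4 -4.5 0 3.8;0 0 -0.017 -1.4 -4.5 0 3.8;0 0 -0.017 -1.4 -4.5 0 3.8;0 0 -0.017 -1.3 -4.5 0 3.8;0 0 -0.01 -0.7 -2.4 0 3.8'; python3 -m creep '0 0 0 0 0 0 3.8;0 0 0 0 0 0 3.8'; python3 - <<'E'
from h import *
import pickle
s=bot.sense();print(s['eef_pos'],s['orientation'],s['force'],s['moment'])
c=shot("wrist","w8");pickle.dump(c,open("w8.pkl","wb"))
E
```

```text
clock: 20.92
eef_pos: [491.2, 306.5, 181.9]
orientation: [1.0, -0.021, -0.002, 0.0]
force: [0.1, -0.4, -3.1]
grip_width: 43.2
clock: 21.18
eef_pos: [494.1, 300.8, 183.3]
orientation: [1.0, -0.025, -0.0, 0.001]
force: [0.1, 0.1, -3.7]
grip_width: 43.1
[494.0645913  300.76989487 183.2650847 ] [ 9.99684770e-01 -2.50624395e-02 -7.07323580e-05  1.49347918e-03] [ 0.10774464  0.08825625 -3.69308178] [-0.0466593  -0.01860549  0.02025696]
```

View pics/w8.png

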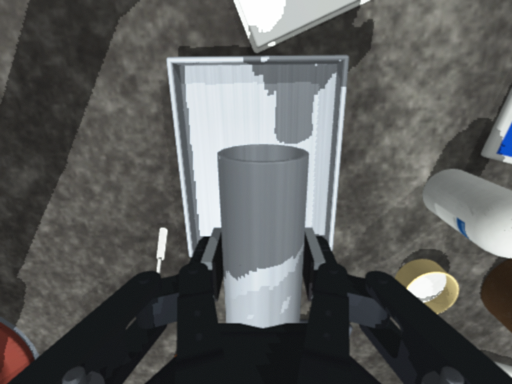

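```bash
python3 -m creep '0 0 0 0 0 4 3.8;0 0 0 0 0 5 3.8;0 0 0 0 0 4 3.8;0 0 0 0 0 2.4 3.8;0 0 0 0 0 1 3.8;0 0 0 0 0 0.5 3.8;0 0 0 0 0 0 3.8;0 0 0 0 0 0 3.8'; python3 -c "
from rig import bot;s=bot.sense();print(s['eef_pos'],s['orientation'],s['force'],s['moment'])"
```

```text
clock: 22.22
eef_pos: [494.1, 303.9, 15.8]
orientation: [1.0, -0.024, 0.001, -0.001]
force: [0.6, 0.7, -3.3]
grip_width: 43.1
[494.14538637 303.85780553  15.77142789] [ 9.99723152e-01 -2.35067931e-02  8.83098783e-04 -5.20131538e-04] [ 0.60871454  0.67152721 -3.34137161] [0.04746208 0.0327054  0.028587  ]
```

```bash
python3 -m creep '0 0 0 0 0 0.2 3.8;0 0 0 0 0 0.2 3.8;0 0 0 0 0 0.1 3.8;0 0 0 0 0 0.1 3.8;0 0 0 0 0 0 3.8;0 0 0 0 0 0 3.8'; python3 -c "
from rig import bot;s=bot.sense();print(s['eef_pos'],s['orientation'],s['force'],s['moment'])"
```

```text
clock: 22.98
eef_pos: [493.4, 303.6, 8.7]
orientation: [1.0, -0.023, 0.0, 0.0]
force: [0.2, 0.4, -3.2]
grip_width: 43.2
[493.44170501 303.55905067   8.70697207] [ 9.99724511e-01 -2.34712886e-02  1.56893287e-05  2.75901915e-05] [ 0.17990901  0.38089089 -3.21452472] [ 0.01078741 -0.03162952  0.02096204]
```

```bash
python3 -m creep '0 0 0 0 0 0.05 3.8;0 0 0 0 0 0.05 3.8;0 0 0 0 0 0 3.8;0 0 0 0 0 0 3.8'; python3 -c "
from rig import bot;s=bot.sense();print(s['eef_pos'],s['force'],s['moment'])"
```

```text
clock: 23.48
eef_pos: [493.4, 303.6, 7.7]
orientation: [1.0, -0.023, -0.0, 0.0]
force: [0.4, 0.1, -3.1]
grip_width: 43.4
[493.39479439 303.56444829   7.71740497] [ 0.37535278  0.09702674 -3.14023743] [-0.0364578   0.01155781  0.00134103]
```

```bash
python3 -m creep '0 0 0 0 0 0.05 3.8;0 0 0 0 0 0.05 3.8;0 0 0 0 0 0 3.8'; python3 -m creep '0 0 0 0 0 0.05 3.8;0 0 0 0 0 0 3.8'
```

```text
clock: 23.85
eef_pos: [493.4, 303.5, 7.6]
orientation: [1.0, -0.024, -0.0, -0.0]
force: [-1.7, -1.6, 4.8]
grip_width: 43.2
clock: 24.1
eef_pos: [493.4, 303.6, 7.6]
orientation: [1.0, -0.024, -0.0, -0.0]
force: [-3.1, -1.5, 8.2]
grip_width: 43.2
```

```bash
python3 -m creep '0 0 0 0 0 -0.1 3.8;0 0 0 0 0 0 4.4;0 0 0 0 0 0 4.6;0 0 0 0 0 0 4.9;0 0 0 0 0 0 5.4;0 0 0 0 0 0 6.2;0 0 0 0 0 0 7;0 0 0 0 0 -1 7'; python3 -m creep '0 0 0 0 0 -3 7;0 0 0 0 0 -5 7;0 0 0 0 0 -5 7;0 0 0 0 0 -3 7;0 0 0 0 0 0 7;0 0 0 0 0 0 7'; python3 - <<'E'
from h import *
import pickle
s=bot.sense();print(s['eef_pos'],s['force'],np.abs(s['dq']).max())
shot("wrist","w9");shot("scene","s9")
a=[cv2.imread(f"pics/{n}9.png") for n in "ws"]
cv2.imwrite("pics/m9.png",cv2.hconcat([a[0][:,100:420],cv2.resize(a[1][130:300,150:350],(452,384))]))
E
```

```text
clock: 25.1
eef_pos: [492.8, 303.2, 16.9]
orientation: [1.0, -0.023, -0.001, 0.001]
force: [0.6, 0.9, -0.1]
grip_width: 70.2
clock: 25.85
eef_pos: [492.6, 303.3, 176.8]
orientation: [1.0, -0.023, -0.001, 0.0]
force: [-0.0, -0.6, 0.1]
grip_width: 69.9
[492.62109745 303.32890503 176.75333554] [-0.01201895 -0.56675369  0.0975274 ] 0.021439669733735307
```

View pics/m9.png

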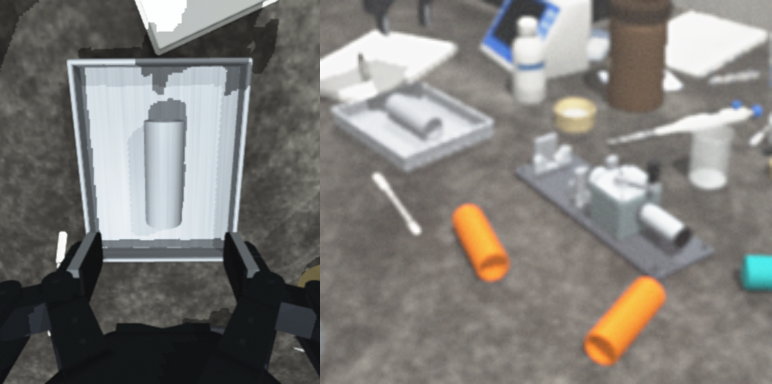

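```bash
python3 -m creep '0 0 0 0 0 0 7;0 0 0 0 0 0 7;0 0 0 0 0 0 7;0 0 0 0 0 0 7;0 0 0 0 0 0 7;0 0 0 0 0 0 7'; python3 - <<'E'
from h import *
shot("wrist","w10")
a=cv2.imread("pics/w9.png").astype(int);b=cv2.imread("pics/w10.png").astype(int)
print(abs(a-b)[60:260,150:370].max(), abs(a-b)[60:260,150:370].mean())
print(bot.close_job())
E
```

```text
clock: 26.7
eef_pos: [493.4, 303.6, 177.3]
orientation: [1.0, -0.023, -0.0, -0.0]
force: [0.3, -0.2, 1.1]
grip_width: 69.8
93 5.397363636363637
the job is handed in; nothing more can be done
None
```

```bash
python3 - <<'E'
import cv2,numpy as np
a=cv2.imread("pics/w9.png",0);b=cv2.imread("pics/w10.png",0)
for n,(r0,r1,c0,c1) in {"tube":(110,240,235,295),"traytop":(50,75,165,355),"trayleft":(80,230,160,200),"trayR":(80,230,325,355)}.items():
    print(n,cv2.phaseCorrelate(np.float32(a[r0:r1,c0:c1]),np.float32(b[r0:r1,c0:c1])))
E
```

```text
tube ((-0.9521403591327022, 0.5334104911735551), 0.885078045880353)
traytop ((-0.6246684578594142, 0.6590055586530745), 0.9693860993782679)
trayleft ((-0.5770756434037736, 0.00784300990285658), 0.9014770089785258)
trayR ((-0.6916499325608942, -0.136505741752444), 0.9024056998358833)
```

The piston is out, and the tube is on its side in the middle of the wash tray. I handed the job in at about 27 s of the 64 s.

- **Cranking:** I wound the crank clockwise for about 1.48 turns. The drag on the knob held at about 14–15 N, then fell to about 2 N, and I stopped there, short of the hard stop. The wrist pictures showed the seal's black ring outside the tube's mouth. They did not settle whether a short nose of the piston was still inside, so I first lifted the tube 5 mm. The wrist then carried only the tube's weight, about 3 N, so the tube was free.
- **Lifting and laying down:** I lifted the tube straight up and lowered it until it touched the tray floor, at the height I had worked out. It was pressed down with about 8 N at most before I let go.
- **Forces:** The largest force in any reading was about 23 N, early in cranking. It was mostly vertical at the wrist, and I eased it by raising the tool 4 mm. The readings come only at the end of each move, so brief peaks between them would not show.
- **Last checks:**
  - The last pictures show the tube inside the tray walls and the gripper clear of everything. The crank and the beaker and bottle look untouched, and I never moved near the sieve or the orange and turquoise look-alikes.
  - Two pictures about 0.8 s apart did not match exactly. Most of that is a shift of the whole view, about 0.6 pixel sideways at the tray, because the arm was still settling by under 1 mm. The tube itself shifted 0.95 pixel, so relative to the tray it moved about 0.3 pixel, under 1 mm. I worked this out only after handing in.

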